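Sweep the loose rod collars into the parts bay

TASK

Three steel rod collars lie loose on the lab bench. With the fingers, sweep them along the bench, without ever picking one up, through the open side of the low three-sided aluminium parts bay, until all three lie flat on the bench and wholly inside the bay. Leave all the other things on the bench where they are.

Things in the scene. Friction and masses are not known exactly. Their poses are not given: they have to be found in the camera images.
- collar_a_mid (a point): one of three identical steel rod collars: a plain flat ring, 36 mm outer diameter, 13 mm bore, 14 mm tall, about 70 to 115 g, lying flat and loose on the bench (friction on the bench 0.45 to 0.75). This point is the ring's centre, 7 mm above the bench; the local z is the ring's axis
- collar_b_mid (a point): one of three identical steel rod collars: a plain flat ring, 36 mm outer diameter, 13 mm bore, 14 mm tall, about 70 to 115 g, lying flat and loose on the bench (friction on the bench 0.45 to 0.75). This point is the ring's centre, 7 mm above the bench; the local z is the ring's axis
- collar_c_mid (a point): one of three identical steel rod collars: a plain flat ring, 36 mm outer diameter, 13 mm bore, 14 mm tall, about 70 to 115 g, lying flat and loose on the bench (friction on the bench 0.45 to 0.75). This point is the ring's centre, 7 mm above the bench; the local z is the ring's axis
- bay: low aluminium fence screwed to the bench: two side walls and a back wall, no floor (inside is the bare bench, so there is no sill). Inside it is 200 mm wide (its x, -100 to +100 mm) and 120 mm deep (its y, -60 to +60 mm); walls 8 mm thick and 30 mm high. Origin: middle of the inside, on the bench. The back wall is on its +y side, the open side is at its y = -60 mm; z up. It does not move
- stopper: bystander: pale silicone stopper standing on its narrow end among the collars, 42 mm across at the top, 32 mm at the foot, 40 mm tall; origin at the centre of its underside
- tape: bystander: yellow and black tape measure lying flat, 66 x 62 mm, 36 mm tall; origin at the centre of its underside
- jar: bystander: small amber jar with white cap, 48 mm across, 55 mm tall; origin at the centre of its underside
- wrench: bystander: steel wrench lying flat, 170 mm long along its own x; origin near its middle, on the bench
- beaker: bystander: glass beaker, 72 mm across, 95 mm tall; origin at the centre of its underside
- flask: bystander: conical glass flask, 88 mm across the foot, 126 mm tall; origin at the centre of its underside
Mind the look-alikes: they are no part of the job. What is shaped like the part that bears collar_a_mid but blue or pink is not meant.

How it is judged:
By the outcome, as a careful person would: the job done as asked, in the order asked, and still so for the second after the job is handed in, with the robot touching nothing.
It also fails if it takes over 72 s, if anything falls off the work surface, if the arm or the gripper's body presses on something with over 40 N, if the wrist force passes 120 N, or if a joint passes its speed limit or range.

ROBOT

A 7-joint arm with a two-finger parallel gripper is mounted at the origin on the work surface. World frame = base frame: x ahead of the robot, y to its left, z up, the work surface at z = 0. Lengths are in mm, angles in rad, forces in N, time in s.
With the tool pointing down it reaches from about 350 to 775 mm from the base axis. Payload 3.1 kg.
Tool frame: the origin (TCP) lies at the very end of the fingers, on their centre line; the grasp point (between the pads) lies 19 mm behind it; z points along the fingers, y is the line along which they close (so a half turn about z gives the same grasp; the last joint's range is limited). The gripper opens to 85 mm and grips with 20 to 120 N. Pads are 22 mm wide; open, the fingers measure 114 mm over their backs; the gripper's body (76 mm by 85 mm) begins 54 mm behind the grasp point. The pads swing forward as they close: fully open they stand 13 mm farther back than shut.
Start: joints at [1.202, 0.311, 0.014, 1.512, -0.004, 1.319, -0.027], TCP at [176.591, -520.896, 231.304] pointing down, gripper open.
Joint ranges: [-2.7, 2.7], [-0.3, 1.91], [-1.27, 1.3], [0.12, 2.57], [-1.44, 4.58], [0.2, 2.03], [-3.05, 3.05]. Speed limits (rad/s): [2.79, 2.79, 3.14, 3.14, 3.14, 3.14, 3.14].

INTERFACE

Orientations are given as [roll, pitch, yaw] about the fixed x, y, z axes, in that order (R = Rz(yaw) Ry(pitch) Rx(roll)).
In Python, from workcell import robot, capture, camera_model, silhouettes gives the robot as it stands.
- The arm moves only by the tool drive_tool, never from a script. Its argument "plan" is a list of rows, each a list of 5 numbers: the shift along the tool's x, y, z in mm, then the turn about the tool's z in rad, then the finger opening in mm, from 0 to 85.4. In form: [[tx, ty, tz, turn, fingers], ...]. A call has 1 to 20 rows; each row is the pose to reach, as a shift and turn from the pose commanded when the call began, along the tool's axes at that moment; what a row does not reach only later rows make up. A row lasts 1/8 s, in which the tool goes at most 62.5 mm and 10.7 degrees, less where a joint would pass 70% of its speed; a pose out of reach is approached as far as the arm can. A call with a gripper value outside its range is refused whole. The fingers move at their own pace and stop on an object; "force" is the grip in N (left out, the last holds). Time passes only in rows, so rows that repeat a pose let the fingers close. It gives the time, the measured TCP pose, the force, the opening and the grip force at its end, in the units of the state.
- robot.get_obs(): the state, without advancing time (a new reading comes with each control period).
- capture(name): name is "scene" or "top" or "wrist"; returns (picture, depth): 384x512x3 uint8, red, green, blue; 384x512 float32, mm along the optical axis (not along the pixel's ray), 0 where there is no reading.
- camera_model(name): a dict with "K" (3x3 intrinsics, pixels), "dist_coeffs" ([k1, k2, p1, p2, k3] as OpenCV has them; the pictures are not rectified), "extrinsics" (4x4, takes a point from camera to world coordinates); the wrist camera has in their place "mount" (4x4, takes a point from camera to tool coordinates, whose origin is the TCP and whose axes are the flange's). Camera axes: x right, y up, looking along -z (the intrinsics and any distortion apply to the point x, -y, -z); pixel columns grow to the right and rows downward; lengths in mm; the calibration is good to about 2 mm. A picture is of the moment at which its call begins: read the wrist's pose just before it. camera_model takes no time and is no camera call.
- robot.close_job(): hands the job in; it is judged then, once.
Trained networks look in the newest picture that a camera, given by its name, has taken for a name from the list of things; names that differ only in an ending like _2 or _b are one class to them, and where a whole thing is asked for, a point or a joint stands for the part that bears it (a point fixed in the world has none). Each returns a list of dicts, best first, with "confidence" (0 to 1); they miss things now and then, are a little off and sometimes report something else, mostly with a low value. They report only what shows in the picture. A call takes as long as a camera call. They do not tell look-alikes from the thing itself.
- silhouettes(camera, label): "pixels" (384x512 bool, what is visible of it) and "extent" ([centre column, centre row, width, height] in pixels, round what is visible of it).
The state is a dict: "time": time; "qpos": joint angles; "qvel": joint speeds; "effort": joint torques, N m; "tcp_pos": TCP position; "tool_rot": TCP orientation; "ft_force": force on the tool from outside, world axes, zero at the start; "torque": the same for the moment, N m; "gripper_width": finger opening in mm; "gripper_force": force on a finger pad.
Only numpy, scipy, OpenCV 4.12 (cv2) and the standard library are available. Lean on these libraries where they do the work, as an engineer would, in place of code of your own. Each camera call takes 0.05 s, during which the arm holds its last target. There are 200 camera calls.

## Working session

There is one attempt and no reset: what is moved stays moved. The work goes in short steps, Python scripts to look and compute and a tool call to move; the robot and the scene stay as the last step left them, time stands still between calls to the robot, and variables do not carry over. Pictures are saved under pics/ and viewed, at most 10 in all, crops included, and the job is handed in when it is done.

Besides the shell and the picture viewer there is one more tool, called after "Request:" as a command line: name --pt "numbers of a row" for each row, then --argument value for the rest. drive_tool: Moves the arm, as the interface text tells. Its arguments: {"type":"object","properties":{"plan":{"type":"array","items":{"type":"array","items":{"type":"number"}}},"force":{"type":"number"}},"required":["plan"]}

```bash
mkdir -p pics
cat > h.py <<'E'
import numpy as np, cv2
from workcell import robot, capture, camera_model, silhouettes
def world(name, uv, z=None, depth=None):
    m=camera_model(name); K=np.array(m["K"]); d=np.array(m["dist_coeffs"])
    E=np.array(m["extrinsics"])
    uv=np.atleast_2d(np.array(uv,float))
    n=cv2.undistortPoints(uv[:,None],K,d)[:,0]
    r=np.c_[n[:,0],-n[:,1],-np.ones(len(n))]
    if depth is not None: return (E[:3,:3]@(r*np.array(depth)[:,None]).T).T+E[:3,3]
    w=r@E[:3,:3].T; s=(z-E[2,3])/w[:,2]
    return E[:3,3]+w*s[:,None]
E
python3 - <<'E'
from h import *
for c in ["top","scene"]:
    p,d=capture(c); cv2.imwrite(f"pics/{c}0.png",p[:,:,::-1]); np.save(f"{c}0.npy",d)
    print(c,np.round(camera_model(c)["extrinsics"],2).tolist())
    for l in ["collar_a_mid","bay","stopper","tape","jar","wrench","beaker","flask"]:
        for s in silhouettes(c,l):
            m=s["pixels"]; rr,cc=np.nonzero(m); ok=d[rr,cc]>0
            P=world(c,np.c_[cc,rr][ok],depth=d[rr,cc][ok]) if ok.any() else np.zeros((1,3))
            print(l,round(s["confidence"],2),np.round(s["extent"]),m.sum(),"med",np.round(np.median(P,0)),"mid",np.round((np.percentile(P,2,0)+np.percentile(P,98,0))/2),"rng",np.round(np.percentile(P,98,0)-np.percentile(P,2,0)), "col",p[m].mean(0).round())
o=robot.get_obs(); print(o["time"],o["tcp_pos"],o["tool_rot"],o["gripper_width"])
E
```

```text
top [[-0.02, 0.97, -0.22, 363.8], [-1.0, -0.02, 0.01, -92.85], [0.01, 0.22, 0.97, 1038.22], [0.0, 0.0, 0.0, 1.0]]
collar_a_mid 0.65 [263. 252.  17.  21.] 186 med [ 461. -101.   15.] mid [ 460. -102.    9.] rng [31. 34. 19.] col [202. 206. 196.]
collar_a_mid 0.61 [277. 294.  16.  16.] 208 med [ 377. -137.   14.] mid [ 377. -138.    8.] rng [34. 33. 19.] col [232. 176. 198.]
collar_a_mid 0.45 [236. 295.  22.  18.] 187 med [370. -46.  14.] mid [370. -47.   9.] rng [30. 33. 18.] col [ 76. 124. 216.]
bay 0.92 [109. 225.  74. 114.] 1457 med [538. 289.  26.] mid [534. 240.  17.] rng [241. 127.  32.] col [179. 178. 172.]
bay 0.51 [210. 214.  13.  13.] 177 med [554.  17.  15.] mid [556.  16.  10.] rng [33. 31. 19.] col [203. 207. 197.]
stopper 0.5 [287. 214.  14.  16.] 261 med [ 544. -156.   41.] mid [ 545. -156.   38.] rng [39. 36. 13.] col [249. 247. 234.]
jar 0.73 [366. 219.  22.  18.] 421 med [ 530. -329.   54.] mid [ 532. -331.   35.] rng [39. 41. 48.] col [216. 209. 200.]
wrench 0.85 [158. 132.  34.  66.] 603 med [749. 136.   8.] mid [756. 136.   6.] rng [155.  74.  12.] col [204. 208. 
[... 1035 characters left out ...]
0 med [ 481. -428.   54.] mid [ 474. -433.   65.] rng [ 61.  73. 123.] col [136. 148. 143.]
jar 0.66 [177. 200.  16.  21.] 371 med [ 548. -330.   41.] mid [ 534. -332.   29.] rng [48. 44. 57.] col [193. 179. 162.]
wrench 0.91 [353. 265.  18.  55.] 434 med [763. 132.   6.] mid [760. 136.   5.] rng [152.  74.   8.] col [186. 191. 182.]
beaker 0.72 [135. 218.  33.  42.] 957 med [ 627. -426.   65.] mid [ 614. -428.   51.] rng [68. 65. 90.] col [140. 153. 148.]
flask 0.81 [145. 178.  27.  46.] 826 med [ 482. -428.   53.] mid [ 478. -431.   66.] rng [ 51.  70. 122.] col [137. 148. 144.]
0.9 [ 176.56479354 -520.90261784  231.30672769] [3.14155246e+00 3.94655711e-05 3.26836402e-01] 85.39102849992392
```

Run:
```python
import cv2
p=cv2.imread("pics/top0.png")[90:340,50:450]; cv2.imwrite("pics/top0c.png",cv2.resize(p,None,fx=2,fy=2,interpolation=cv2.INTER_CUBIC))
```

```text
(no output)
```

View pics/top0c.png

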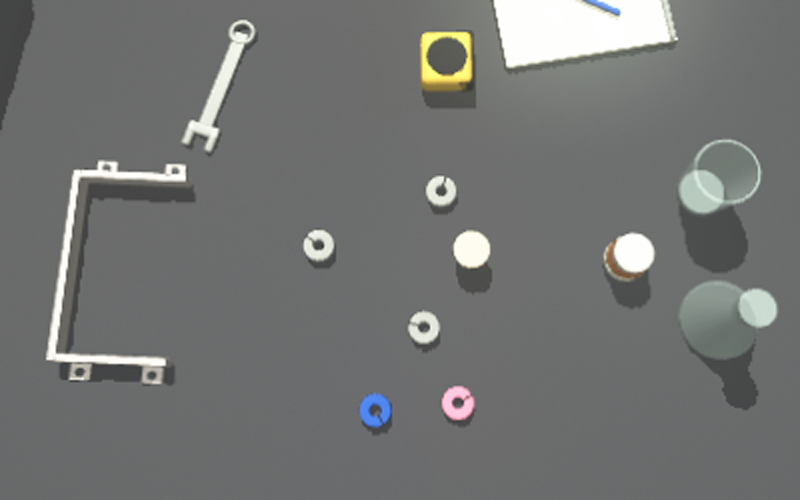

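The crop shows three steel collars at full-image pixels (270,185), (209,212) and (262,253). The blue and pink rings are decoys at (237,295) and (279,291), and the bay opens to the right (world −y). Next I'll refine the collar and bay positions.

Run:
```python
from h import *
p=cv2.imread("pics/top0.png").astype(int); d=np.load("top0.npy")
rr,cc=np.mgrid[:384,:512]; W=world("top",np.c_[cc.ravel(),rr.ravel()],depth=d.ravel()).reshape(384,512,3)
for u,v in [(270,185),(209,212),(262,253)]:
    s=np.s_[v-14:v+15,u-14:u+15]; w=W[s]; m=(abs(w[...,2]-14)<4)&(p[s].max(2)>130)
    q=w[m]; (cx,cy),r=cv2.minEnclosingCircle(q[:,:2].astype(np.float32)); print(m.sum(),round(cx),round(cy),round(r,1),q[:,2].mean().round(1))
w=W[150:300,60:150].reshape(-1,3); q=w[(abs(w[:,2]-30)<4)]
print(len(q),cv2.minAreaRect(q[:,:2].astype(np.float32)), np.round(cv2.boxPoints(cv2.minAreaRect(q[:,:2].astype(np.float32)))))
```

```text
148 618 -125 17.8 14.3
153 556 18 18.1 14.7
162 461 -102 17.6 14.6
790 ((534.3062744140625, 238.81565856933594), (128.00401306152344, 217.52867126464844), 85.98908996582031) [[421. 183.]
 [638. 167.]
 [647. 295.]
 [430. 310.]]
```

Bay fit is 217×128 mm, against 216×128 expected, and the ring radii are about 18 mm, as they should be. The plan is to nest each collar between slightly open fingers and push it in: B first, then A, then C. First I go behind B.

Request:
drive_tool --pt "40 -27 0 -0.1 22" --pt "80 -53 0 -0.2 22" --pt "120 -80 0 -0.3 22" --pt "160 -106 10 -0.4 22" --pt "200 -133 20 -0.5 22" --pt "240 -159 30 -0.6 22" --pt "280 -186 40 -0.7 22" --pt "320 -212 55 -0.8 22" --pt "360 -239 70 -0.9 22" --pt "400 -265 85 -1.0 22" --pt "440 -292 100 -1.1 22" --pt "480 -318 110 -1.2 22" --pt "521 -345 130 -1.308 22" --pt "521 -345 130 -1.308 22" --pt "521 -345 130 -1.308 22"

```text
time: 2.78
tcp_pos: [559.0, -27.6, 101.0]
tool_rot: [-3.141, 0.001, 1.634]
ft_force: [-0.1, -0.0, -0.2]
gripper_width: 21.8
gripper_force: 0.0
```

Run:
```python
from h import *
from scipy.spatial.transform import Rotation as R
o=robot.get_obs(); print(o["time"],o["tcp_pos"].round(1) if hasattr(o["tcp_pos"],'round') else o["tcp_pos"],o["tool_rot"],o["gripper_width"],o["ft_force"])
p,d=capture("wrist"); cv2.imwrite("pics/w1.png",p[:,:,::-1])
m=camera_model("wrist"); T=np.eye(4); T[:3,:3]=R.from_euler("xyz",o["tool_rot"]).as_matrix(); T[:3,3]=o["tcp_pos"]; E=T@np.array(m["mount"])
rr,cc=np.nonzero(d>0); n=cv2.undistortPoints(np.c_[cc,rr].astype(float)[:,None],np.array(m["K"]),np.array(m["dist_coeffs"]))[:,0]
z=d[rr,cc]; P=np.c_[n[:,0]*z,-n[:,1]*z,-z]@E[:3,:3].T+E[:3,3]
print(np.percentile(P,[1,50,99],0).round())
q=P[(abs(P[:,2]-14)<3)&(np.hypot(P[:,0]-556,P[:,1]-18)<35)]
if len(q): print(len(q),cv2.minEnclosingCircle(q[:,:2].astype(np.float32)))
```

```text
2.775 [559.  -27.6 101. ] [-3.14063646e+00  7.83864490e-04  1.63431098e+00] 21.832621286717675 [-0.13331038 -0.03967785 -0.15547682]
[[ 336. -167.   -2.]
 [ 558.  -11.   -0.]
 [ 780.  122.  196.]]
1341 ((554.1302490234375, 17.820592880249023), 17.842912673950195)
```

View pics/w1.png

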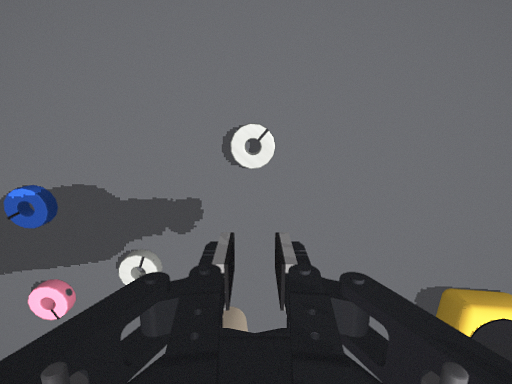

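The wrist view shows collar B at pixel (253,146), centred ahead of the finger gap and free. I'll go down and push it in.

Request:
drive_tool --pt "0 0 45 0 22" --pt "0 0 80 0 22" --pt "0 0 96 0 22" --pt "8 0 97 0 22" --pt "20 0 97 0 22" --pt "35 0 97 0 22" --pt "53 0 97 0 22" --pt "73 0 97 0 22" --pt "93 0 97 0 22" --pt "113 0 97 0 22" --pt "133 0 97 0 22" --pt "153 0 97 0 22" --pt "173 0 97 0 22" --pt "193 0 97 0 22" --pt "210 0 97 0 22" --pt "224 0 97 0 22" --pt "235 0 97 0 22" --pt "242 0 97 0 22" --pt "245 0 97 0 22" --pt "245 0 97 0 22"

```text
time: 5.32
tcp_pos: [543.4, 217.7, 4.2]
tool_rot: [-3.141, -0.0, 1.635]
ft_force: [-0.5, 0.4, -0.4]
gripper_width: 22.0
gripper_force: 0.0
```

Request:
drive_tool --pt "-10 0 0 0 22" --pt "-22 0 0 0 22" --pt "-26 0 -45 0 22" --pt "-40 0 -96 0 22" --pt "-85 6 -96 0 22" --pt "-135 12 -96 0 22" --pt "-185 20 -96 0 22" --pt "-235 28 -96 0 22" --pt "-285 36 -96 0 22" --pt "-335 45 -96 0 22" --pt "-375 52 -96 0 22" --pt "-392 53 -96 0 22" --pt "-392 53 -96 0 22" --pt "-392 53 -96 0 22"

```text
time: 7.08
tcp_pos: [621.4, -167.0, 100.4]
tool_rot: [-3.141, -0.002, 1.638]
ft_force: [-0.3, 0.6, 0.7]
gripper_width: 22.3
gripper_force: 0.0
```

```bash
cat >> h.py <<'E'
from scipy.spatial.transform import Rotation as R
def wristcloud(fn):
    o=robot.get_obs(); print(o["time"],np.round(o["tcp_pos"],1),o["tool_rot"][2])
    p,d=capture("wrist"); cv2.imwrite(fn,p[:,:,::-1])
    m=camera_model("wrist"); T=np.eye(4); T[:3,:3]=R.from_euler("xyz",o["tool_rot"]).as_matrix(); T[:3,3]=o["tcp_pos"]; E=T@np.array(m["mount"])
    rr,cc=np.nonzero(d>0); n=cv2.undistortPoints(np.c_[cc,rr].astype(float)[:,None],np.array(m["K"]),np.array(m["dist_coeffs"]))[:,0]
    z=d[rr,cc]; return np.c_[n[:,0]*z,-n[:,1]*z,-z]@E[:3,:3].T+E[:3,3]
def ring(P,x,y):
    q=P[(abs(P[:,2]-14)<3)&(np.hypot(P[:,0]-x,P[:,1]-y)<32)]
    print(len(q), cv2.minEnclosingCircle(q[:,:2].astype(np.float32)) if len(q) else None)
E
python3 - <<'E'
from h import *
P=wristcloud("pics/w2.png"); ring(P,618,-125)
p,d=capture("top"); cv2.imwrite("pics/top1.png",cv2.resize(p[90:340,50:450,::-1],None,fx=2,fy=2))
E
```

```text
7.075 [ 621.4 -167.   100.4] 1.6382707391182025
1332 ((616.2427368164062, -124.80904388427734), 17.888578414916992)
```

View pics/top1.png

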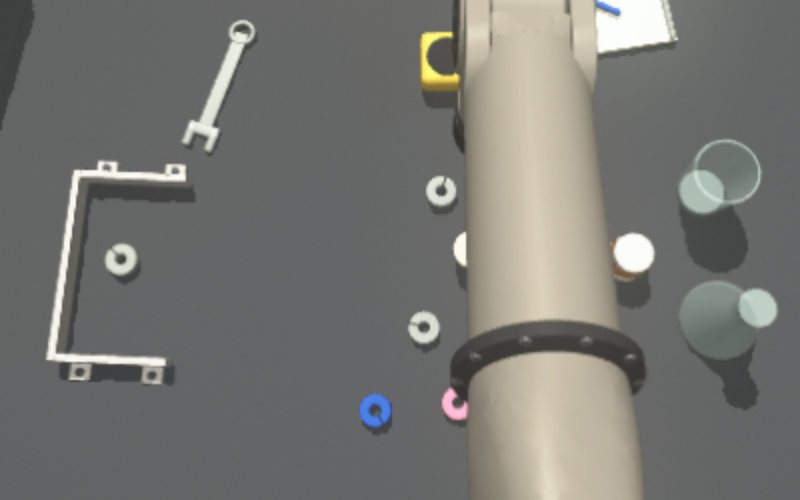

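B is in the bay at crop pixel (121,259), and nothing else has moved. Next I push A.

Request:
drive_tool --pt "0 -2 45 0 22" --pt "0 -2 80 0 22" --pt "0 -2 96 0 22" --pt "8 -2 96 0 22" --pt "18 -2 96 0 22" --pt "30 -2 96 0 22" --pt "45 -2 96 0 22" --pt "62 -2 96 0 22" --pt "82 -2 96 0 22" --pt "102 -2 96 0 22" --pt "122 -2 96 0 22" --pt "142 -2 96 0 22" --pt "162 -2 96 0 22" --pt "182 -2 96 0 22" --pt "200 -2 96 0 22" --pt "214 -2 96 0 22" --pt "224 -2 96 0 22" --pt "230 -2 96 0 22" --pt "230 -2 96 0 22"

```text
time: 9.55
tcp_pos: [604.7, 59.8, 4.2]
tool_rot: [-3.141, -0.001, 1.635]
ft_force: [-0.7, -0.0, -0.1]
gripper_width: 22.0
gripper_force: 0.0
```

Run:
```python
from h import *
p,d=capture("top"); cv2.imwrite("pics/top2.png",cv2.resize(p[90:340,50:450,::-1],None,fx=2,fy=2))
P=wristcloud("pics/w3.png"); o=robot.get_obs()["tcp_pos"]; ring(P,o[0],o[1]+25)
```

```text
9.6 [604.7  59.3   4.1] 1.6346537877018252
3687 ((603.08837890625, 76.76123046875), 26.524282455444336)
```

View pics/w3.png

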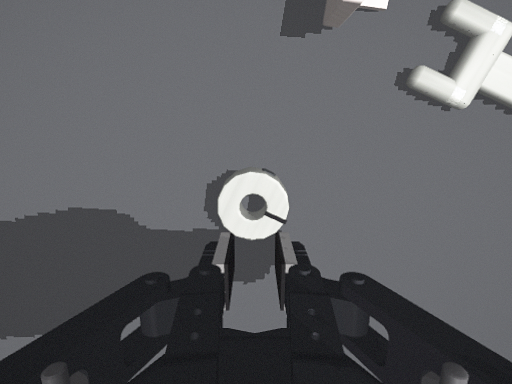

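A is nested between the fingers at (253,205), and the bay's side wall end shows at (330,10). I'll check how wide the gripper is below wall height before going in.

Run:
```python
from h import *
P=wristcloud("pics/w4.png"); o=robot.get_obs(); T=R.from_euler("xyz",o["tool_rot"]).as_matrix(); Q=(P-o["tcp_pos"])@T
for a,b in [(5,15),(15,25),(25,35),(35,45),(45,60),(60,80)]:
    m=(P[:,2]>a)&(P[:,2]<b)&(abs(Q[:,0])<14+30*(a>14))&(abs(Q[:,1])<80)&(Q[:,0]<18)
    print(a,b,m.sum(),Q[m].min(0).round(),Q[m].max(0).round()) if m.any() else 0
w=P[(P[:,2]>25)&(P[:,2]<33)&(P[:,1]>150)]; print(len(w), w.min(0),w.max(0))
```

```text
9.65 [604.7  58.8   4.1] 1.6341912994265688
5 15 598 [-11. -25. -11.] [14. 24. -1.]
15 25 619 [-11. -25. -21.] [ 18.  24. -11.]
25 35 715 [-11. -25. -31.] [ 12.  24. -21.]
35 45 969 [-12. -28. -41.] [ 12.  29. -31.]
45 60 5334 [-13. -47. -56.] [ 14.  47. -41.]
60 80 13490 [-13. -59. -76.] [ 18.  57. -56.]
122 [627.74706816 167.4644222   25.03366709] [635.34667925 169.56136619  31.11399609]
```

Below 35 mm the fingers span ±25 mm, so they clear the 30 mm wall. I'll push on, drifting 6 mm away from the wall.

Request:
drive_tool --pt "8 0 0 0 22" --pt "20 -1 0 0 22" --pt "35 -3 0 0 22" --pt "52 -4 0 0 22" --pt "70 -6 0 0 22" --pt "88 -6 0 0 22" --pt "104 -6 0 0 22" --pt "117 -6 0 0 22" --pt "126 -6 0 0 22" --pt "130 -6 0 0 22" --pt "130 -6 0 0 22" --pt "120 -6 0 0 22" --pt "108 -6 0 0 22" --pt "104 -6 -45 0 22" --pt "95 -6 -96 0 22" --pt "95 -6 -96 0 22"

```text
time: 11.7
tcp_pos: [597.0, 152.2, 105.5]
tool_rot: [3.131, -0.001, 1.631]
ft_force: [0.4, 0.5, 0.5]
gripper_width: 22.1
gripper_force: 0.0
```

Request:
drive_tool --pt "-10 0 0 0 22" --pt "-40 -15 0 0.03 22" --pt "-80 -37 0 0.06 22" --pt "-120 -60 0 0.09 22" --pt "-160 -82 0 0.135 22" --pt "-200 -105 0 0.135 22" --pt "-240 -127 0 0.135 22" --pt "-275 -145 0 0.135 22" --pt "-292 -154 0 0.135 22" --pt "-292 -154 0 0.135 22" --pt "-292 -154 0 0.135 22"

```text
time: 13.08
tcp_pos: [457.4, -146.5, 99.5]
tool_rot: [-3.14, -0.001, 1.501]
ft_force: [-0.1, 0.5, 0.2]
gripper_width: 22.0
gripper_force: 0.0
```

Run:
```python
from h import *
P=wristcloud("pics/w5.png"); ring(P,461,-102)
p,d=capture("top"); cv2.imwrite("pics/top3.png",cv2.resize(p[90:340,50:450,::-1],None,fx=2,fy=2))
```

```text
13.075 [ 457.4 -146.5   99.5] 1.5007093475806532
1353 ((458.3010559082031, -101.7242431640625), 17.868267059326172)
```

View pics/top3.png

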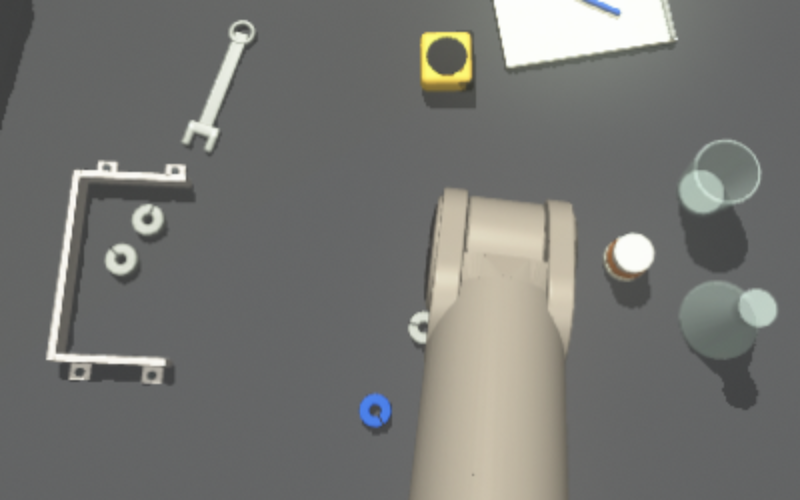

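A is at (147,220) and B at (121,259), both inside the bay. Next I push C.

Request:
drive_tool --pt "0 -2 45 0 22" --pt "0 -2 80 0 22" --pt "0 -2 95 0 22" --pt "8 -2 95 0 22" --pt "18 -2 95 0 22" --pt "30 -2 95 0 22" --pt "45 -2 95 0 22" --pt "62 -2 95 0 22" --pt "82 -2 95 0 22" --pt "102 -2 95 0 22" --pt "122 -2 95 0 22" --pt "142 -2 95 0 22" --pt "162 -2 95 0 22" --pt "182 -2 95 0 22" --pt "200 -2 95 0 22" --pt "214 -2 95 0 22" --pt "224 -2 95 0 22" --pt "230 -2 95 0 22" --pt "230 -2 95 0 22"

```text
time: 15.55
tcp_pos: [472.0, 82.4, 5.2]
tool_rot: [-3.142, -0.0, 1.5]
ft_force: [0.1, 0.2, 0.7]
gripper_width: 21.9
gripper_force: 0.0
```

Run:
```python
from h import *
P=wristcloud("pics/w6.png"); o=robot.get_obs()["tcp_pos"]; ring(P,o[0],o[1]+35)
w=P[(P[:,2]>25)&(P[:,2]<33)&(P[:,1]>150)]; print(len(w), w.min(0),w.max(0))
```

```text
15.55 [472.   82.4   5.2] 1.5002540141693594
3475 ((473.0674133300781, 104.59942626953125), 21.21994972229004)
1094 [419.79136207 181.26718537  25.0003195 ] [429.91793779 194.67862379  31.76617358]
```

View pics/w6.png

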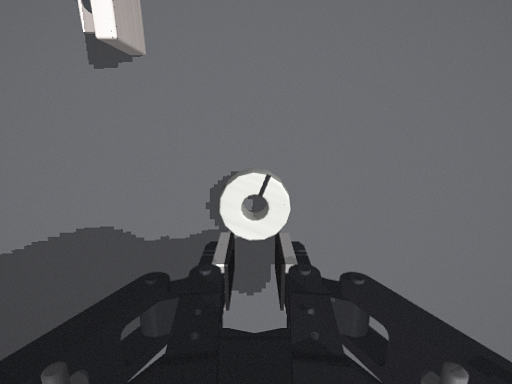

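C is nested at (255,205), and the left wall end is well clear at (110,40). I'll push on, retract and go up, backing well off so the top camera can see.

Request:
drive_tool --pt "8 0 0 0 22" --pt "20 0 0 0 22" --pt "35 0 0 0 22" --pt "52 0 0 0 22" --pt "70 0 0 0 22" --pt "88 0 0 0 22" --pt "104 0 0 0 22" --pt "115 0 0 0 22" --pt "121 0 0 0 22" --pt "123 0 0 0 22" --pt "123 0 0 0 22" --pt "113 0 0 0 22" --pt "100 0 0 0 22" --pt "96 0 -45 0 22" --pt "80 0 -110 0 22" --pt "30 0 -130 0 22" --pt "-20 0 -130 0 22" --pt "-60 0 -130 0 22" --pt "-60 0 -130 0 22"

```text
time: 17.98
tcp_pos: [467.0, 16.1, 135.0]
tool_rot: [-3.141, 0.003, 1.49]
ft_force: [-0.2, 0.5, -0.1]
gripper_width: 21.6
gripper_force: 0.0
```

Run:
```python
from h import *
p,d=capture("top"); cv2.imwrite("pics/top4.png",cv2.resize(p[90:340,50:450,::-1],None,fx=2,fy=2))
rr,cc=np.mgrid[:384,:512]; W=world("top",np.c_[cc.ravel(),rr.ravel()],depth=d.ravel())
for x,y in [(542,243),(592,215),(482,230)]: ring(W,x,y)
```

```text
149 ((543.3179321289062, 241.79281616210938), 18.71345329284668)
39 ((590.294921875, 223.6693572998047), 14.666465759277344)
150 ((482.70013427734375, 229.8698272705078), 18.143598556518555)
```

View pics/top4.png

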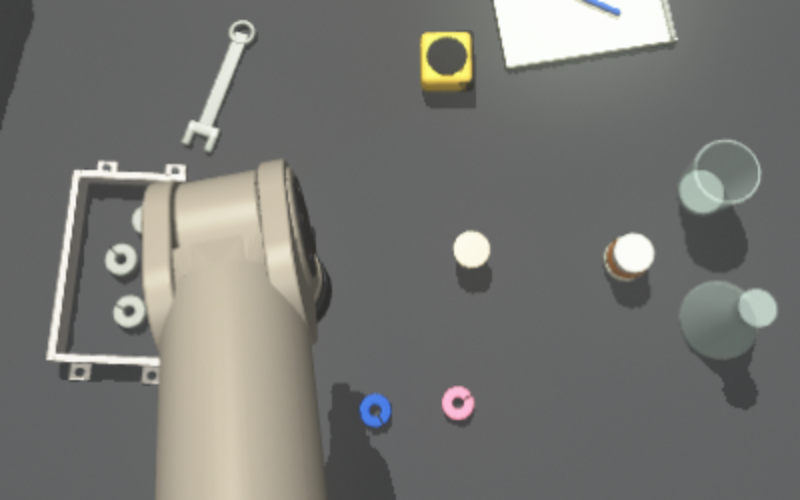

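B is at (121,259) and C at (129,311), both inside. A, at (147,220) in the last clear view, is now partly hidden by the arm, but its visible edge has not moved. The stopper, decoys and other things stand where they were, so I'm handing in.

```bash
python3 -c "
from h import *
print(robot.close_job())"
```

```text
the job is handed in; nothing more can be done
None
```

I swept all three steel collars into the bay, where they lie flat and wholly inside, left the other things on the bench where they were, and handed the job in at about 18 s.

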